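# Load the test fixture through its blind-locked lid and lock it again

### The arm

A 6-joint arm with a two-finger parallel gripper is mounted at the origin on a cart in front of the work surface, level with it; the furniture and walls round the work are solid. World frame = base frame: x ahead of the robot, y to its left, z up, the work surface at z = 0. Lengths are in m, angles in rad, forces in N, time in s.
With the tool pointing down it reaches from about 0.425 to 1.125 m from the base axis. Payload 14.9 kg.
Tool frame: the origin (TCP) lies at the very end of the fingers, on their centre line; the grasp point (between the pads) lies 19 mm behind it; z points along the fingers, y is the line along which they close (so a half turn about z gives the same grasp; the last joint's range is limited). The gripper opens to 91 mm and grips with 3 to 60 N. Pads are 32 mm wide; open, the fingers measure 118 mm over their backs; the gripper's body (76 mm by 178 mm) begins 60 mm behind the grasp point.
Start: joints at [-1.36, 0.379, 1.734, -0, 1.028, -0.033], TCP at [0.169, -0.679, 0.214] pointing down, gripper open.
Joint ranges: [-2.77, 2.77], [-0.74, 2.19], [0, 2.66], [-1.06, 4.2], [0.31, 2.87], [-3.08, 3.08]. Speed limits (rad/s): [1.89, 1.89, 2.39, 3.14, 3.14, 3.14].

### API

Orientations are given as a rotation vector (axis times angle).
In Python, from cell import reach, line_to, move_j, ungrasp, clamp, pause, solve_ik, read_camera, calibration, PlanningError, sign_off, read_time, read_q, read_joint_vel, read_joint_efforts, read_ee_pos, read_tcp_rot, read_contact_force, read_ft_torque, read_gripper_width, read_finger_force gives the robot as it stands. Calls block until the motion is done:
- reach(position, orientation): joint-space move of the TCP to a pose.
- line_to(position, rot=None, max_speed=0.15): straight line of the TCP; rot=None keeps the orientation; max_speed is the mean speed in m/s.
- move_j(angles): joint-space move.
- ungrasp() and clamp(newtons=None): open the fingers fully, or close them until they stop; newtons is the grip in N (None keeps the last).
- pause(seconds).
- solve_ik(position, orientation): joint angles nearest the present ones, or None.
- read_camera(name): name is "scene" or "top" or "wrist"; returns the picture (400x640x3 uint8, red, green, blue); there is no depth.
- calibration(name): a dict with "fx", "fy", "cx", "cy" (pixels), "dist" ([k1, k2, p1, p2, k3] as OpenCV has them; the pictures are not rectified), "rvec" (rotation vector, rad) and "tvec" (3), from world to camera coordinates, as OpenCV has them. Camera axes: x right, y down, z forward; pixel columns grow to the right and rows downward; lengths in m; the calibration is good to about 2 mm. A picture is of the moment at which its call begins: read the wrist's pose just before it. calibration takes no time and is no camera call; for the wrist camera it gives the pose at the moment of the call.
A pose or a line that the arm cannot do raises PlanningError and nothing moves.
- sign_off(): hands the job in; it is judged then, once.
Readings, each from a call of its own:
- read_time(): time.
- read_q(): joint angles.
- read_joint_vel(): joint speeds.
- read_joint_efforts(): joint torques, N m.
- read_ee_pos(): TCP position.
- read_tcp_rot(): TCP orientation.
- read_contact_force(): force on the tool from outside, world axes, zero at the start.
- read_ft_torque(): the same for the moment, N m.
- read_gripper_width(): finger opening in m.
- read_finger_force(): force on a finger pad.
Only numpy, scipy, OpenCV 4.12 (cv2) and the standard library are available. Lean on these libraries where they do the work, as an engineer would, in place of code of your own. Each camera call takes 0.05 s, during which the arm holds its last target. There are 200 camera calls.

### The job

Load the USB meter into the bench test fixture: open the lid (someone left it shut, and its round knob does not show whether it is locked), lay the meter flat in the nest with its metal plug towards the hinge, and shut the lid. Then lock the lid with the knob (about a quarter turn) and pull up firmly on the knob for a moment to prove that it holds. Do not wrench the lid while it is locked, leave the lid down, and do not disturb the other things on the bench.

Things in the scene. Friction and masses are not known exactly. Their poses are not given: they have to be found in the camera images.
- fixture: Board test fixture screwed to the bench: dark aluminium base 180 x 116 mm, 42 mm high with the lid shut (72 mm with the knob). Origin on the bench, near the middle of the base; x points from the front (knob end, nearer the robot) to the hinge at the back, y left, z up. It does not move. On its left, near the robot, a black phone clamp on a gooseneck stands tall: pass over it.
- lid (a joint): Hinge of the opaque light grey lid (plate 160 x 100 x 8 mm), about a line along the fixture's y at the back: 0 shut, grows as the front rises, 1.57 upright, stop at 1.95. The stiff hinge holds the lid at any angle: moving it takes up to 0.4 N m, 3 to 5 N at the knob. Locked, the lid has about 2 mm of play at the knob (0.015 rad), then stops dead. Past 1.7 rad there is room for a gripper over the nest.
- lid_hinge (a point): Point on the hinge line, mid-width, at fixture (72, 0, 38) mm; lid and knob turn about the fixture's y axis through it.
- knob_grip (a point): Point on the axis of the locking knob, 22 mm above the lid's upper face, at fixture (-65, 0, 64) mm when shut, 137 mm from the hinge line; moves with the lid, axis square to it. The knob is also the lid's handle: round, black, knurled, 30 mm in diameter, from 14 mm below this point to 8 mm above it. It turns both ways without stops or clicks (0.05 N m) and stays where left.
- lock_slot (a point): Fixed point below the knob at fixture (-65, 0, 29) mm: slot in the base for a 40 mm cross-bar hidden under the knob. In about 100 of every 180 degrees of turn the bar lines up and the lid is free; in the other 80 it is caught. A quarter turn frees a locked lid, and mostly locks a free one (else try less or more). The start angle may be any and cannot be seen. Out of line, the bar keeps an open lid 12 mm from shut.
- nest (a point): Middle of the nest's floor, 16 mm above the bench, at fixture (-1, 0, 16) mm, axes as the fixture. Four black corner locators, 7 mm high, stand round it, 33 mm apart across (y). With its plug to the back, a nested meter's origin lies on this point, with 4 mm of play each way. Beside the nest, 13 mm of length behind and 27 mm in front of this point are open for the fingers.
- meter: USB meter to be tested: flat black body 24 x 50 x 11 mm with a silver plug 12 mm wide and 13 mm long, 25 g, lying on the bench to the right of the fixture. Origin on the underside, mid-width, middle of the 64 mm overall length; x across, y from the plug end (-y) to the blunt end, z up. The black body spans y -18 to +32 mm: best gripped in its middle, 7 mm from the origin.
- plug (a point): Tip of the meter's silver plug, 32 mm from the meter's origin (towards its -y), 6 mm above its underside.
- heat_sink: Bystander: finned aluminium block 40 x 40 x 20 mm on the bench; leave it.
- tinner: Bystander: small white tin 47 mm in diameter, 19 mm tall, red square on top; leave it.
- pot: Bystander: small white pot with a green cap, 40 mm in diameter, 30 mm tall; leave it.
- tape: Bystander: amber roll of tape, 64 mm in diameter, 12 mm tall; leave it.
- wick: Bystander: yellow round spool 44 mm in diameter, 11 mm tall; leave it.
Mind the look-alikes: they are no part of the job. What is shaped like the meter but green or turquoise is not meant.

How it is judged:
On the way, in this order (a step that is already met when the one before it is completed fails the run):
1. the lid is opened past 60 degrees (value of joint lid above 1.05 rad), for 0.1 s.
2. the meter lies flat in the nest, plug towards the hinge, let go (x of meter in the frame of nest between -0.007 and 0.007 m and y of meter in the frame of nest between -0.007 and 0.007 m and x of plug in the frame of nest between 0.023 and 0.041 m and y of plug in the frame of nest between -0.012 and 0.012 m and z of meter in the frame of nest between -0.002 and 0.0025 m and contact force between meter and the fingers below 0.1 N), for 0.2 s.
3. the lid is shut (value of joint lid below 0.012 rad), for 0.1 s.
4. the lid is pulled upward and the lock bears the pull (more than 3 N on the lock, the lid staying down) (contact force between lid and fixture above 3 N and value of joint lid below 0.022 rad), for 0.1 s.
At the end, for the whole second after the job is handed in: The meter lies at rest in the nest (flat on its floor within 2.5 mm, between the locators, plug towards the hinge), and the lid is down (within 0.04 rad, the play of the lock), having been pulled against the lock after it was shut (x of meter in the frame of nest between -0.007 and 0.007 m and y of meter in the frame of nest between -0.007 and 0.007 m and x of plug in the frame of nest between 0.023 and 0.041 m and y of plug in the frame of nest between -0.012 and 0.012 m and z of meter in the frame of nest between -0.002 and 0.0025 m and value of joint lid below 0.04 rad and linear speed of meter below 0.02 m/s); the robot touches nothing.
It fails at once if the locked lid is wrenched: more than 45 N on the lock with the lid down (contact force between lid and fixture above 45 N and value of joint lid below 0.04 rad).
It fails at once if a bystander is shifted by more than 30 mm (distance of any of heat_sink, tinner, pot, tape, wick from where it was at the start of the episode above 0.03 m).
It also fails if it takes over 72 s, if anything falls off the work surface, if the arm or the gripper's body presses on something with over 40 N, if the wrist force passes 120 N, or if a joint passes its speed limit or range.

## Working session

There is one attempt and no reset: what is moved stays moved. The work goes in short steps, each a Python script; the robot and the scene stay as the last script left them, time stands still between calls to the robot, and variables do not carry over. Pictures are saved under pics/ and viewed, at most 10 in all, crops included, and the job is handed in when it is done.

```bash
ls; mkdir -p pics
python3 - <<'E'
from cell import *
import cv2,numpy as np
for n in("top","scene"):
    im=read_camera(n); cv2.imwrite(f"pics/{n}0.png",im[:,:,::-1]); print(n,calibration(n))
print(read_ee_pos(),read_tcp_rot(),read_time(),read_gripper_width())
E
```

```text
pics
top {'fx': 447.37589111851133, 'fy': 447.37589111851133, 'cx': 320.6129176316495, 'cy': 197.5378111520261, 'dist': array([-0.07810657,  0.        ,  0.        ,  0.        ,  0.        ]), 'rvec': array([ 2.07479294, -2.15434432,  0.21988799]), 'tvec': array([-0.09692108,  0.57786794,  0.87102598])}
scene {'fx': 429.1517561168695, 'fy': 429.1517561168695, 'cx': 323.8446524938641, 'cy': 198.9768140570602, 'dist': array([-0.0685629,  0.       ,  0.       ,  0.       ,  0.       ]), 'rvec': array([ 0.77145442, -2.24957371,  1.47679533]), 'tvec': array([0.4008242 , 0.24060709, 0.65442696])}
[ 0.16890059 -0.67897901  0.21337358] [-3.11733523e+00 -3.81895105e-01  1.22985475e-04] 0.1 0.09114860315472209
```

View pics/top0.png

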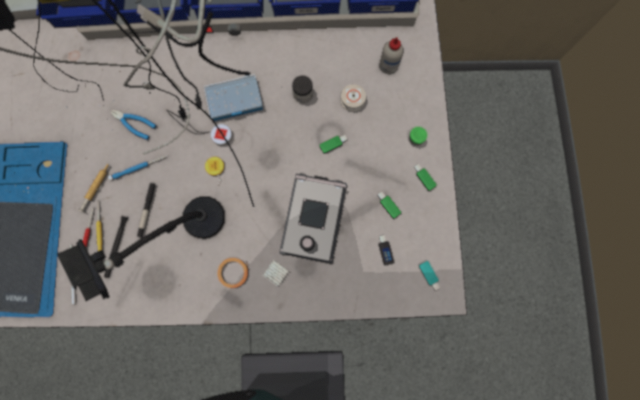

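View pics/scene0.png

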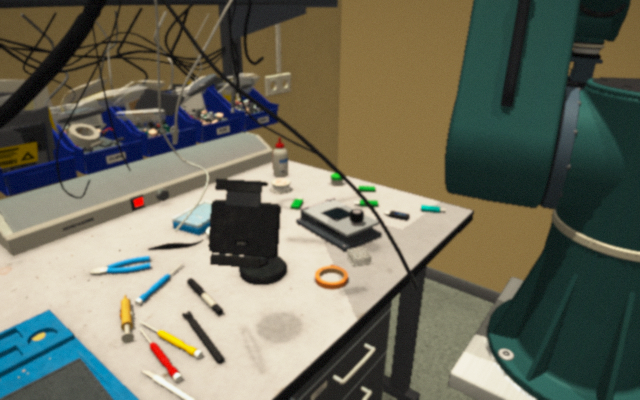

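Top view: fixture at about (314,218), knob at (307,243), black meter at (386,250) with its plug apparently up at (382,238), and heat sink at (276,271). I'll enlarge this.

Run:
```python
import cv2
im=cv2.imread("pics/top0.png")
cv2.imwrite("pics/c1.png",cv2.resize(im[165:275,265:405],None,fx=5.4,fy=5.4,interpolation=cv2.INTER_CUBIC))
```

```text
(no output)
```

View pics/c1.png

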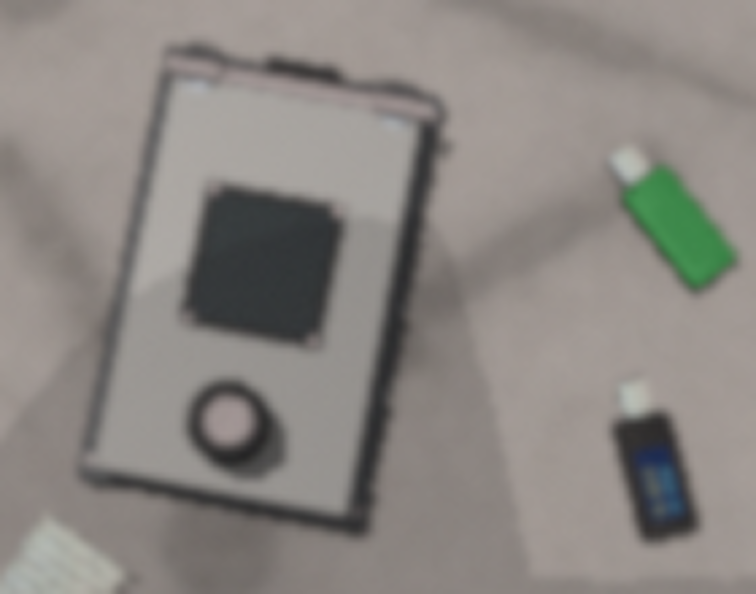

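The enlarged crop shows the knob top at (229,420), the lid edges, and the meter body corners at (612,424), (668,412), (698,530) and (650,542) with the plug tip at (632,381). The plug already points roughly towards the hinge.

```bash
cat > h.py <<'E'
from cell import *
import cv2,numpy as np
from scipy.spatial.transform import Rotation as R
def ray(name,px,z,c=None):
    c=c or calibration(name)
    K=np.array([[c["fx"],0,c["cx"]],[0,c["fy"],c["cy"]],[0,0,1]])
    u=cv2.undistortPoints(np.array([[px]],float),K,c["dist"])[0,0]
    M=cv2.Rodrigues(c["rvec"])[0]; o=-M.T@c["tvec"]; d=M.T@np.array([*u,1])
    return o+d*(z-o[2])/d[2]
E
python3 - <<'E'
from h import *
S=5.4
def P(x,y,z): return ray("top",((x+.5)/S-.5+265,(y+.5)/S-.5+165),z)
k=P(229,420,.072); print("knob",k)
L={n:P(*v,.042) for n,v in dict(FL=(100,455),FR=(350,515),BL=(170,80),BR=(420,120)).items()}
for n in L: print(n,L[n])
B={n:P(*v,.042) for n,v in dict(BL=(170,50),BR=(440,105)).items()}; print(B)
print("widths",np.linalg.norm(L['FL']-L['FR']),np.linalg.norm(L['FL']-L['BL']),np.linalg.norm(L['FR']-L['BR']))
for a,b in(('FL','BL'),('FR','BR')): d=L[b]-L[a]; print("yaw",np.arctan2(d[1],d[0]))
d=L['FL']-L['FR'];print("yaw cross",np.arctan2(-d[0],d[1]))
s=[P(x,y,.042) for x,y in((212,188),(337,208),(313,340),(187,320))];print("screen centre",np.mean(s,0)); d=s[0]-s[3]+s[1]-s[2];print(np.arctan2(d[1],d[0]))
m=[P(x,y,.011) for x,y in((612,424),(668,412),(698,530),(650,542))]; t=P(632,381,.006)
c=np.mean(m,0); print("meter body",c,"tip",t,"len",np.linalg.norm(m[0]-m[3]),"w",np.linalg.norm(m[0]-m[1]),"c-tip",np.linalg.norm(c-t)); d=t-c; print("plug dir",np.arctan2(d[1],d[0])); d=m[0]-m[3]+m[1]-m[2];print(np.arctan2(d[1],d[0]))
c=calibration("wrist"); M=cv2.Rodrigues(c["rvec"])[0]; o=-M.T@c["tvec"]
T=R.from_rotvec(read_tcp_rot()); print("wrist cam in tool",T.inv().apply(o-read_ee_pos()),T.inv().apply(M[2]))
E
```

```text
knob [ 0.48022272 -0.08770241  0.072     ]
FL [ 0.47176429 -0.03694415  0.042     ]
FR [ 0.44532222 -0.13189336  0.042     ]
BL [ 0.61891965 -0.0677661   0.042     ]
BR [ 0.59894638 -0.16587774  0.042     ]
{'BL': array([ 0.63118422, -0.06808467,  0.042     ]), 'BR': array([ 0.60472402, -0.17406283,  0.042     ])}
widths 0.09856234208853723 0.15034857043511518 0.15733823497455554
yaw -0.20646706068562223
yaw -0.21771148120523492
yaw cross -0.2716046706387125
screen centre [ 0.54389459 -0.10175032  0.042     ]
-0.21536586886500195
meter body [ 0.45761981 -0.25476787  0.011     ] tip [ 0.49667871 -0.2479573   0.006     ] len 0.04870966504622757 w 0.02297754453281432 c-tip 0.0399622489154363
plug dir 0.17263099203813756
0.2190651679666262
wrist cam in tool [ 0.07209719  0.00086379 -0.17054574] [-0.25355967 -0.00152097  0.96731855]
```

```bash
cat >> h.py <<'E'
YAW=-0.215; K0=np.array([.4802,-.0877,.064])
F=R.from_euler('z',YAW); O=K0-F.apply([-.065,0,.064])
def fx(p): return O+F.apply(p)          # fixture -> world
def down(yaw): return (R.from_euler('z',yaw)*R.from_euler('x',np.pi)).as_rotvec()  # tool x at yaw, pointing down
def knob(th,off=0):                     # knob axis point, off = beyond knob_grip
    l,h=.137,.026+off
    return fx([.072-l*np.cos(th)+h*np.sin(th),0,.038+l*np.sin(th)+h*np.cos(th)])
def shot(name,f):
    c=calibration(name); im=read_camera(name); cv2.imwrite(f"pics/{f}.png",im[:,:,::-1]); return c
E
python3 - <<'E'
from h import *
T=R.from_rotvec(read_tcp_rot()); print("tool x yaw",T.apply([1,0,0]))
for z in (0,.1,.2,.3,.4): print(z,ray("top",(253,206),z),ray("scene",(415,278),z))
for b in (0,np.pi):
  for dy in(-1.6,0,1.6):
    print(b,dy,np.round(solve_ik(knob(0)-[0,0,.013],down(YAW+b+dy)) if solve_ik(knob(0)-[0,0,.013],down(YAW+b+dy)) is not None else np.nan,2))
print([solve_ik(knob(t)-[0,0,.013],down(YAW)) is not None for t in np.linspace(0,1.85,8)])
print([solve_ik(knob(t)-[0,0,.013],down(YAW+np.pi)) is not None for t in np.linspace(0,1.85,8)])
E
```

```text
tool x yaw [9.70427934e-01 2.41391019e-01 3.80411937e-05]
0 [0.57264335 0.03107862 0.        ] [ 3.00230789e-01 -2.85721053e-02  5.55111512e-17]
0.1 [0.55330007 0.01627697 0.1       ] [0.24121885 0.11264504 0.1       ]
0.2 [0.5339568  0.00147532 0.2       ] [0.18220691 0.25386219 0.2       ]
0.3 [ 0.51461352 -0.01332634  0.3       ] [0.12319498 0.39507934 0.3       ]
0.4 [ 0.49527025 -0.02812799  0.4       ] [0.06418304 0.53629649 0.4       ]
0 -1.6 nan
0 0 [-0.23  0.33  2.21 -0.    0.61  1.56]
0 1.6 [-0.23  0.33  2.21 -0.    0.61 -0.04]
3.141592653589793 -1.6 [-0.23  0.33  2.21 -0.    0.61  0.02]
3.141592653589793 0 [-0.23  0.33  2.21  0.    0.61 -1.58]
3.141592653589793 1.6 nan
[True, True, True, True, True, True, True, True]
[True, True, True, True, True, True, True, True]
```

Run:
```python
from h import *
reach(knob(0)+[0,0,.07],down(YAW)); print(read_time(),read_contact_force())
c=shot("wrist","w1"); import json; json.dump({k:np.array(v).tolist() for k,v in c.items()},open("w1.json","w"))
def proj(p): 
    Km=np.array([[c["fx"],0,c["cx"]],[0,c["fy"],c["cy"]],[0,0,1]]); return cv2.projectPoints(np.array([p],float),c["rvec"],c["tvec"],Km,c["dist"])[0].ravel()
print("expect knob top",proj(knob(0,.008)),"TCP",proj(read_ee_pos()),"hinge",proj(fx([.072,0,.042])),"FL",proj(fx([-.08,.05,.042])),"FR",proj(fx([-.08,-.05,.042])))
```

```text
2.4917 [-0.39833162 -0.1582989   0.49300159]
expect knob top [324.53770544 214.11146512] TCP [324.95907576 249.08764345] hinge [324.34344743   6.51605061] FL [261.17085537 220.99858915] FR [388.30799236 220.91987591]
```

View pics/w1.png

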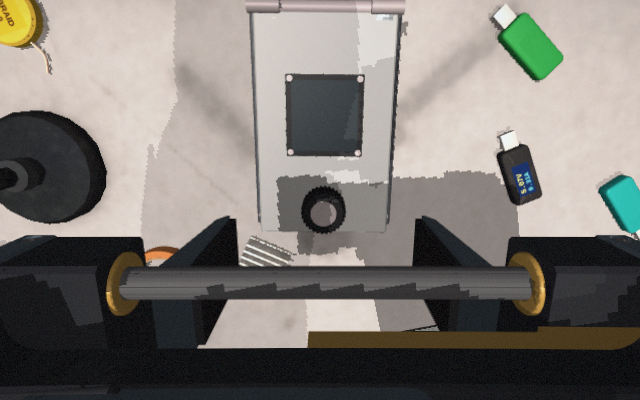

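Wrist view: knob top at (322.5,212), 1–2 mm from prediction, and the lid axis lines up with the image. Black meter corners are about (497,150), (527,143), (542,198), (511,206), with the plug tip at (506,133). Next I grip the knob and do a gentle test pull.

```bash
sed -i 's/K0=np.array.*/K0=np.array([.4814,-.0871,.064])/' h.py
python3 - <<'E'
from h import *
import json
c={k:np.array(v) for k,v in json.load(open("w1.json")).items()}
m=[ray("wrist",p,.011,c) for p in((497,150),(527,143),(542,198),(511,206))]; t=ray("wrist",(506,133),.006,c)
b=np.mean(m,0); d=t-b; e=m[0]-m[3]+m[1]-m[2]
print("meter",b,t,np.linalg.norm(d),np.arctan2(d[1],d[0]),np.arctan2(e[1],e[0]),np.linalg.norm(m[0]-m[3]),np.linalg.norm(m[0]-m[1]))
line_to(knob(0)-[0,0,.013],rot=down(YAW),max_speed=.08); print(read_contact_force())
clamp(20); print(read_gripper_width(),read_contact_force(),read_ee_pos()-knob(0),read_time())
p=read_ee_pos(); f0=read_contact_force()
for i in range(1,8):
    line_to(p+[0,0,.0008*i],max_speed=.02); f=read_contact_force()-f0
    print(i,np.round(f,1),np.round((read_ee_pos()-p)*1e3,1))
    if f[2]<-14: break
print(read_time())
E
```

```text
meter [ 0.46042804 -0.25155124  0.011     ] [ 0.49693122 -0.24604092  0.006     ] 0.03725380356971689 0.14982340231834637 0.15951648476916203 0.051600731432362455 0.02444247383024134
[-0.21764413 -0.31904901 -0.30128836]
0.029407449833596378 [-0.01021692  4.69441912  1.44632563] [ 4.64925313e-05  1.99369609e-04 -1.29842132e-02] 4.7
1 [ 1.8 -1.2 -2.4] [ 0.1 -0.   0.8]
2 [ 2.9 -2.2 -3.5] [ 0.2 -0.   1.7]
3 [ 3.7 -1.  -3.4] [ 0.3 -0.   2.5]
4 [ 4.9 -1.5 -3.3] [ 0.4 -0.1  3.4]
5 [ 5.5 -2.4 -3.7] [ 0.5 -0.1  4.2]
6 [ 4.6 -2.2 -4.8] [ 0.5 -0.1  5. ]
7 [ 6.1 -1.7 -4.1] [ 0.6 -0.1  5.8]
6.45
```

The lid is free: it rose 5.8 mm at about 4 N. Now opening along the arc.

```bash
cat >> h.py <<'E'
def arc(ths,lim=25,v=.12):
    for th in ths:
        line_to(knob(th)-[0,0,.013],max_speed=v); f=read_contact_force()
        print(round(th,2),np.round(f,1),round(read_gripper_width()*1e3,1),round(read_time(),1))
        if np.linalg.norm(f)>lim: print("STOP"); return False
    return True
E
python3 - <<'E'
from h import *
arc(np.arange(.14,1.83,.14))
shot("wrist","w2"); shot("top","t2")
E
```

```text
0.14 [-0.7  5.4  0.5] 29.3 6.7
0.28 [-3.7  5.8  1.9] 29.4 7.0
0.42 [-4.7  4.9  4.7] 29.3 7.3
0.56 [-5.4  3.7  4.8] 29.5 7.7
0.7 [-5.7  2.1  6.4] 30.0 8.0
0.84 [-3.6 -0.9  5.9] 29.4 8.3
0.98 [-3.5 -3.8  3.3] 29.5 8.6
1.12 [-2.5 -5.4  3.6] 29.4 8.9
1.26 [-2.2 -7.3  2.3] 29.2 9.2
1.4 [-1.5 -8.2  2.3] 29.6 9.6
1.54 [-1.2 -9.6  2.1] 29.5 9.9
1.68 [ -0.8 -10.6   2.7] 29.3 10.2
1.82 [  1.1 -13.1   3.1] 29.6 10.5
```

Run:
```python
from h import *
p0=read_ee_pos(); ungrasp(); print(read_ee_pos()-p0,read_contact_force())
line_to(read_ee_pos()+[0,0,.06],max_speed=.2)
reach(fx([-.045,-.02,.20]),down(YAW)); print(read_time(),read_ee_pos())
import json
c=shot("wrist","w3"); json.dump({k:np.array(v).tolist() for k,v in c.items()},open("w3.json","w"))
```

```text
[-1.04868444e-04  1.36940827e-03  3.28464951e-05] [-0.73589288 -0.40501705  0.33745131]
12.8417 [ 0.49699953 -0.11101088  0.19986936]
```

View pics/w3.png

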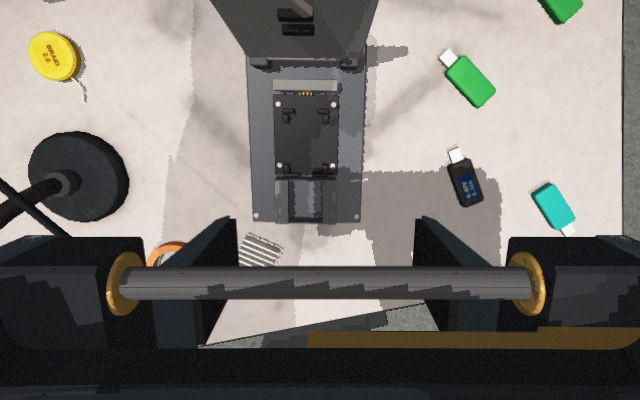

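The lid is upright with the nest visible around (306,140) and the meter at (464,178). I'll enlarge this to get the locator and meter positions.

Run:
```python
import cv2
im=cv2.imread("pics/w3.png")
cv2.imwrite("pics/c3.png",cv2.resize(im[50:230,235:500],None,fx=3,fy=3,interpolation=cv2.INTER_CUBIC))
from h import *
import json
c={k:np.array(v) for k,v in json.load(open("w3.json")).items()}
Km=np.array([[c["fx"],0,c["cx"]],[0,c["fy"],c["cy"]],[0,0,1]])
def pj(p): return (cv2.projectPoints(np.array([p],float),c["rvec"],c["tvec"],Km,c["dist"])[0].ravel()-[235,50])*3+1
for p in([-.001,0,.016],[.072,0,.034],[-.09,.058,.034],[-.09,-.058,.034]): print(p,pj(fx(p)))
```

```text
[-0.001, 0, 0.016] [211.87418704 257.51042514]
[0.072, 0, 0.034] [204.50798438  13.48664012]
[-0.09, 0.058, 0.034] [ 40.85905907 529.18820801]
[-0.09, -0.058, 0.034] [384.90627071 529.04631538]
```

View pics/c3.png

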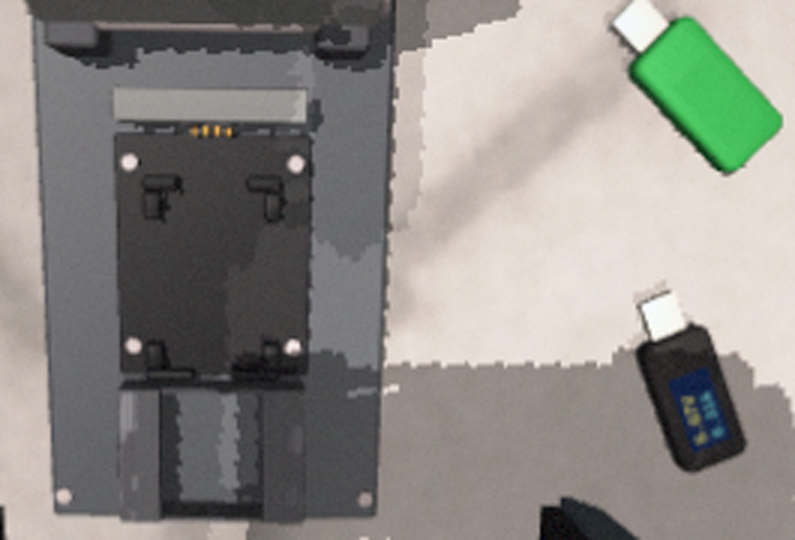

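```bash
sed -i 's/^YAW=-0.215; K0.*/YAW=-0.223; K0=np.array([.4814,-.0867,.064])/' h.py
python3 - <<'E'
from h import *
import json
c={k:np.array(v) for k,v in json.load(open("w3.json")).items()}
q=lambda x,y,z: ray("wrist",((x-1)/3+235,(y-1)/3+50),z,c)
m=[q(*p,.011) for p in((639,348),(705,324),(747,452),(686,472))]; t=q(655,290,.006)
b=np.mean(m,0); d=t-b; e=m[0]-m[3]+m[1]-m[2]
print("meter",b,t,np.linalg.norm(d),np.arctan2(d[1],d[0]),np.arctan2(e[1],e[0]),np.linalg.norm(m[0]-m[3]),np.linalg.norm(m[0]-m[1]))
n=np.mean([q(x,y,.022) for x,y in((143,177),(284,177),(147,378),(288,378))],0); print("nest body centre in fixture",F.inv().apply(n-O))
n=np.mean([q(x,y,.022) for x,y in((163,200),(263,200),(165,358),(268,358))],0); print(F.inv().apply(n-O))
print(solve_ik(b,down(.16)),solve_ik(fx([-.008,0,.02]),down(YAW)))
E
```

```text
meter [ 0.45987083 -0.25312214  0.011     ] [ 0.49981812 -0.24611978  0.006     ] 0.040863413577418385 0.17352698295681399 0.20325567337422767 0.04882837597761463 0.023169882632357666
nest body centre in fixture [-0.00770703 -0.00137864  0.022     ]
[-0.00788445 -0.00112402  0.022     ]
[-0.54756708  0.45037573  2.13320074  0.          0.55801618  0.86322924] [-2.25544804e-01  4.55737802e-01  2.09282234e+00 -4.44089210e-16
  5.93032507e-01  1.56825152e+00]
```

Run:
```python
from h import *
b=np.array([.4597,-.2528,.0035])
reach(b+[0,0,.08],down(.18)); line_to(b,max_speed=.12); print(read_contact_force(),read_ee_pos())
clamp(15); print(read_gripper_width(),read_contact_force())
line_to(b+[0,0,.12],max_speed=.2); print(read_gripper_width(),read_finger_force(),read_time())
n=fx([-.0079,-.001,.0195])
reach(n+[0,0,.09],down(YAW)); print(read_time(),read_gripper_width())
line_to(n+[0,0,.012],max_speed=.12); print(read_contact_force())
shot("wrist","w4"); shot("scene","s4")
```

```text
[-1.11270422  0.62877538  0.28213797] [ 0.46020916 -0.25287339  0.00411697]
0.02426753621707023 [-0.09042959 -0.69000616 -0.80776157]
0.023867040404905948 14.9997478723526 16.2667
16.9917 0.023753638503122076
[0.30914896 0.14471502 0.58826581]
```

Run:
```python
import cv2,numpy as np
a=cv2.imread("pics/w4.png"); b=cv2.imread("pics/s4.png")[160:280,280:440]
cv2.imwrite("pics/c4.png",np.vstack([cv2.resize(a[0:280,160:480],None,fx=1.2,fy=1.2),cv2.resize(b,(384,288))][:1]))
cv2.imwrite("pics/c4.png",np.hstack([cv2.resize(a[0:300,200:460],(390,450)),cv2.resize(b,(400,450))]))
```

```text
(no output)
```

View pics/c4.png

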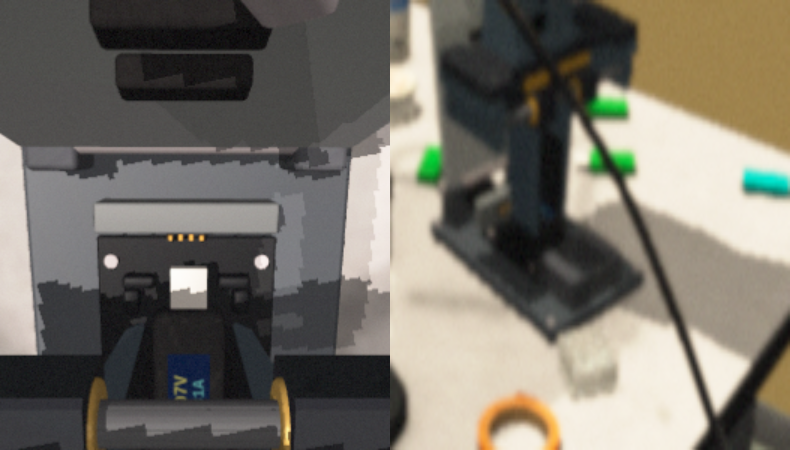

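The meter is held straight, with the plug at (188,265–308) centred between the locators at 145 and 230. I'll check its length position, then lower and release.

Run:
```python
from h import *
p=read_ee_pos(); t=ray("wrist",(325.3,177),p[2]-.0036+.0075); print("tip in fixture",F.inv().apply(t-O),"expect x",.031)
s=F.inv().apply(t-O)[0]-.031
n=fx([-.0079,-.001,.0195])
for h in (.004,.001,.0003):
    line_to(n+[0,0,h],max_speed=.05); f=read_contact_force(); print(h,np.round(f,1),read_ee_pos()[2])
    if f[2]>6: break
ungrasp(); print(read_contact_force(),read_time())
line_to(n+[0,0,.10],max_speed=.15)
reach(fx([-.045,0,.20]),down(YAW)); shot("wrist","w5"); print(read_time())
im=cv2.imread("pics/w5.png"); cv2.imwrite("pics/c5.png",cv2.resize(im[0:240,220:420],None,fx=2.5,fy=2.5,interpolation=cv2.INTER_CUBIC))
```

```text
tip in fixture [ 0.03179011 -0.00133079  0.0362235 ] expect x 0.031
0.004 [-0.2 -0.9  0.5] 0.0232489265146822
0.001 [ 0.1  0.5 -0.5] 0.02032379891546388
0.0003 [0.2 0.2 1.2] 0.019827273909279727
[-1.50740112e-04 -2.73770102e-01  1.24663549e-01] 19.8
21.1083
```

View pics/c5.png

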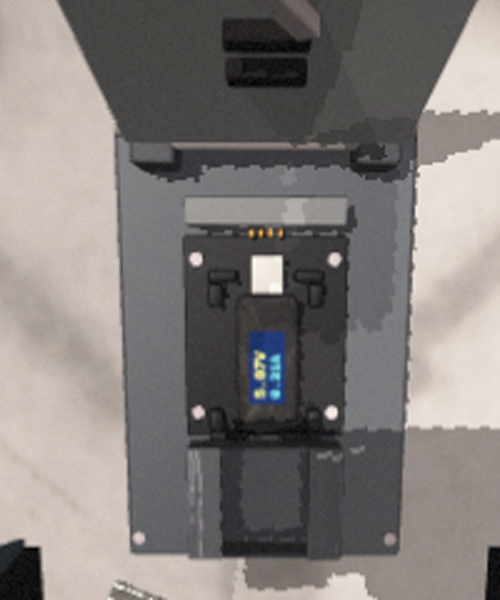

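The meter is nested, plug to the hinge, between the locators. Next I regrip the knob and lower the lid.

Run:
```python
from h import *
k=knob(1.82)-[0,0,.013]
line_to(read_ee_pos()+[0,0,.07],max_speed=.25)
reach([k[0],k[1],.27],down(YAW)); line_to(k,max_speed=.15); print(read_contact_force(),read_time())
clamp(25); print(read_gripper_width(),read_contact_force(),read_time())
if abs(read_gripper_width()-.0295)<.003:
    if arc(np.arange(1.68,.1,-.14)): arc([.08,.05])
    print(read_ee_pos()-knob(.05))
```

```text
[ 0.49337657  0.51040432 -0.27287909] 23.2167
0.029071191582493414 [-0.75190464 -4.79431906 -0.24833128] 24.1833
1.68 [-3.2 -5.1 -3.4] 29.1 24.5
1.54 [-1.9 -5.5 -4.9] 28.8 24.8
1.4 [-2.4 -5.4 -4.2] 29.0 25.1
1.26 [-1.1 -4.8 -4.8] 29.1 25.4
1.12 [-0.5 -6.2 -3.7] 29.2 25.8
0.98 [-2.  -4.4 -2.7] 29.1 26.1
0.84 [-1.2 -5.3 -2.7] 29.5 26.4
0.7 [ 0.7 -5.1 -4.2] 29.7 26.7
0.56 [ 1.9 -4.3 -4.4] 29.2 27.0
0.42 [ 1.9 -4.7 -4.5] 29.3 27.4
0.28 [ 3.3 -5.3 -3.7] 29.7 27.7
0.14 [ 3.8 -4.9 -3.7] 29.4 28.0
0.08 [ 4.9 -4.6 -3.5] 28.9 28.2
0.05 [ 5.5 -4.3 -3.1] 29.4 28.5
[ 5.54054179e-04 -7.62767739e-05 -1.34971061e-02]
```

Run:
```python
from h import *
b=read_ee_pos(); 
for th in np.arange(.045,-.02,-.003):
    line_to(knob(th)-[0,0,.0133],max_speed=.02); pause(.12); f=read_contact_force()
    print(round(th,3),np.round(f,1),np.round((read_ee_pos()-knob(0))[2]*1e3,2),round(read_time(),1))
    if f[2]>3.5: break
```

```text
0.045 [ 5.9 -4.2 -2.2] -7.56 28.9
0.042 [ 4.4 -4.2 -1. ] -7.89 29.2
0.039 [ 5.1 -4.2 -1.2] -8.27 29.6
0.036 [ 3.5 -4.1 -0.8] -8.68 29.9
0.033 [ 4.7 -3.5  0.4] -9.07 30.3
0.03 [ 3.8 -4.4 -0.6] -9.5 30.7
0.027 [ 4.2 -4.3 -0.1] -9.92 31.1
0.024 [ 3.1 -4.4 -0.8] -10.31 31.4
0.021 [ 4.6 -4.  -0.5] -10.71 31.8
0.018 [ 4.6 -4.  -1.2] -11.13 32.1
0.015 [ 3.4 -4.1 -0.1] -11.55 32.5
0.012 [ 3.  -5.7  0.2] -11.95 32.9
0.009 [ 1.8 -3.2  6.3] -12.07 33.2
```

Contact at the expected height means the lid is shut. Next: a quarter turn, then a gentle pull.

```bash
cat >> h.py <<'E'
def pull(n=9,lim=-12):
    p=read_ee_pos(); f0=read_contact_force(); print("pull from",np.round(f0,1))
    for i in range(1,n):
        line_to(p+[0,0,.0005*i],max_speed=.02); f=read_contact_force()
        print(i,np.round(f,1),np.round((read_ee_pos()-p)[2]*1e3,2),round(read_time(),1))
        if f[2]<lim: pause(.3); print("HOLDS",read_contact_force()); return p,True
    return p,False
E
python3 - <<'E'
from h import *
p=read_ee_pos()+[0,0,.0003]; line_to(p,max_speed=.02)
line_to(p,rot=down(YAW+.785)); line_to(p,rot=down(YAW+1.57)); print(read_contact_force(),read_ft_torque(),read_q()[5],read_time())
print(pull())
E
```

```text
[-4.46246275 18.61883103 13.08471651] [ 3.67004256  0.77044139 -0.02991627] -0.0025835240868475164 35.3667
pull from [-4.5 18.6 13.1]
1 [ 3.2  6.1 -1. ] 0.27 35.6
2 [ 3.9  5.5 -1.2] 0.72 35.9
3 [ 4.9  6.3 -2.9] 1.19 36.1
4 [ 6.   6.  -2.8] 1.68 36.4
5 [ 5.6  6.  -3.9] 2.17 36.6
6 [ 7.3  5.6 -7. ] 2.58 36.9
7 [  7.9   4.9 -11.9] 2.91 37.1
8 [ 10.8   3.8 -16.3] 3.24 37.4
HOLDS [  9.89730832   5.04027911 -17.43026353]
(array([ 0.48044256, -0.08498161,  0.05174234]), True)
```

The lock holds: after 2 mm of play the force rose to 17 N without further travel. I lower, release, retreat and check.

Run:
```python
from h import *
p=read_ee_pos(); line_to(p-[0,0,.0025],max_speed=.03); print(read_contact_force())
ungrasp(); print(read_contact_force())
line_to(p+[0,0,.12],max_speed=.15); line_to(p+[-.01,0,.2],rot=down(YAW)); print(read_time(),read_contact_force()); shot("top","t6"); shot("wrist","w6")
a=cv2.imread("pics/w6.png"); b=cv2.imread("pics/t6.png")[110:310,180:480]
cv2.imwrite("pics/c6.png",np.vstack([cv2.resize(a[0:260],(640,260)),cv2.resize(b,(480,320))[:, :].copy() if 0 else cv2.copyMakeBorder(cv2.resize(b,(480,320)),0,0,80,80,cv2.BORDER_CONSTANT)]))
```

```text
[ 3.74894173  2.44400244 -3.27239153]
[ 0.07780886  0.3162096  -1.20293347]
41.675 [ 0.41152733 -0.3942072  -0.945125  ]
```

View pics/c6.png

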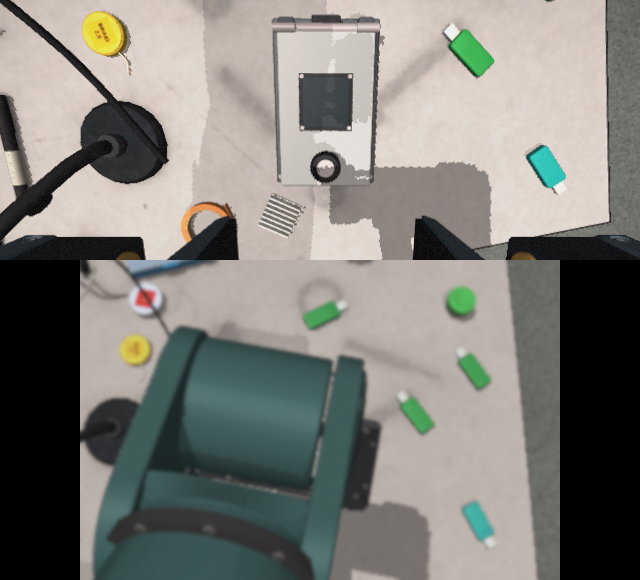

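The lid is down with the knob at (325,166), the bystanders are undisturbed, and the robot is clear. Handing in.

```bash
python3 -c "
from cell import *
print(sign_off(),read_time())"
```

```text
the job is handed in; nothing more can be done
the job is handed in; nothing more can be done
```

The meter is in the nest with its plug towards the hinge, the lid is shut and locked, the lock held a 17 N pull on the knob, and I handed the job in at about 42 s; no verdict came back.

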